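# Make up the sowing kit and the potting-on kit

## Robot

A 7-joint arm with a two-finger parallel gripper is mounted at the origin on the work surface. World frame = base frame: x ahead of the robot, y to its left, z up, the work surface at z = 0. Lengths are in m, angles in rad, forces in N, time in s.
With the tool pointing down it reaches from about 0.4 to 0.875 m from the base axis. Payload 19.3 kg.
Tool frame: the origin (TCP) lies where the fingers leave the gripper's body, on its centre line; the fingertips stand bot.tip_reach ahead of it and the grasp point (between the pads) lies 54 mm ahead of it (bot.tip_reach is the distance from the TCP to the fingertips, in m); z points along the fingers, y is the line along which they close (so a half turn about z gives the same grasp; the last joint's range is limited). The gripper opens to 85 mm and grips with 20 to 120 N. Pads are 22 mm wide; open, the fingers measure 114 mm over their backs; the gripper's body (76 mm by 85 mm) begins 54 mm behind the grasp point. The pads swing forward as they close: fully open they stand 13 mm farther back than shut.
Start: joints at [1.122, 0.521, -0.036, 1.599, 0.021, 1.021, -0.113], TCP at [0.231, -0.581, 0.304] pointing down, gripper open.
Joint ranges: [-2.91, 2.91], [-0.3, 2.13], [-1.5, 1.42], [0.17, 2.43], [-1.26, 4.41], [0.16, 1.93], [-2.52, 2.52]. Speed limits (rad/s): [1.89, 1.89, 2.39, 2.39, 3.01, 3.01, 3.01].

## Interface

Orientations are given as [roll, pitch, yaw] about the fixed x, y, z axes, in that order (R = Rz(yaw) Ry(pitch) Rx(roll)).
In Python, from workcell import bot gives the robot as it stands. The module is installed in compiled form; this text tells all that it offers.
- The arm moves only by the shell command python3 -m jog 'ROWS' [FORCE]. ROWS is JSON, a list that holds one entry, the list of rows, each a list of 7 numbers: the shift along the tool's x, y, z in mm, then the turn, a rotation vector about the tool's x, y, z in rad, then the opening, from 0 (shut) to 1 (fully open). In form: [[[tx, ty, tz, wx, wy, wz, fingers], ...]]. A call has 1 to 5 rows; each row shifts and turns the commanded pose from where the row before left it, along the tool's axes as they then stand; what a row does not reach is not made up. A row lasts 1/10 s, in which the tool goes at most 50 mm and 8.59 degrees, less where a joint would pass 70% of its speed; a pose out of reach is approached as far as the arm can. A call is refused whole if a number of a shift passes 50 or a number of a turn 0.15, either way. A call with a gripper value outside its range is refused whole. The fingers move at their own pace and stop on an object; FORCE is the grip in N (left out, the last holds). Time passes only in rows, so rows that do not move let the fingers close. It gives the time, the measured TCP pose, the force, the opening and the grip force at its end, in the units of the state.
- bot.observe(): the state, without advancing time (a new reading comes with each control period).
- bot.grab_frame(name): name is "scene" or "top" or "wrist"; returns a dict with "img" (400x640x3 uint8, red, green, blue), "intrinsics" (3x3 intrinsics, pixels), "R" (3x3) and "t" (3): a world point X has camera coordinates R X + t; the wrist camera has in their place "tool_from_camera" (4x4, takes a point from camera to tool coordinates, whose origin is the TCP and whose axes are the flange's). Camera axes: x right, y down, z forward; pixel columns grow to the right and rows downward; lengths in m; the calibration is good to about 2 mm. A picture is of the moment at which its call begins: read the wrist's pose just before it. There is no depth.
- bot.job_done(): hands the job in; it is judged then, once.
Trained networks look in a picture, given as the dict that the camera call returned (one of the last four; its "shot" number tells which), for a name from the list of things; names that differ only in an ending like _2 or _b are one class to them, and where a whole thing is asked for, a point or a joint stands for the part that bears it (a point fixed in the world has none). Each returns a list of dicts, best first, with "conf" (0 to 1); they miss things now and then, are a little off and sometimes report something else, mostly with a low value. They report only what shows in the picture. A call takes as long as a camera call. They do not tell look-alikes from the thing itself.
- bot.trace(query, picture): "region" (400x640 bool, what is visible of it).
- bot.spot_point(query, picture): "xyz" ([x, y, z] in m, in world coordinates, good to about 4 mm: a listed point, or the origin of a listed thing).
The state is a dict: "clock": time; "qpos": joint angles; "qd": joint speeds; "joint_efforts": joint torques, N m; "position": TCP position; "tool_rot": TCP orientation; "force": force on the tool from outside, world axes, zero at the start; "moment": the same for the moment, N m; "grip_width": finger opening in m; "finger_force": force on a finger pad.
Only numpy, scipy, OpenCV 4.12 (cv2) and the standard library are available. Lean on these libraries where they do the work, as an engineer would, in place of code of your own. Each camera call takes 0.05 s, during which the arm holds its last target. There are 200 camera calls.

## Task

Make up two planting kits from the stock on the bench: the sowing kit in the black tray is the low yellow pot with the white rim, the seed tin with the red lid and the steel dibber; the potting-on kit in the green tray is the tall all-yellow pot and the hand fork with the wooden handle. Stand each pot upright in its tray's pot well and the tin upright in the tin well, lay each tool lengthwise and flat on the floor of the tool trough (either way round), and leave everything at rest. The pots are glazed and chip easily, so never let them drop, and do not disturb the blue-lidded tin, the amber feed bottle or the clay pot, which are not wanted.

Things in the scene. Friction and masses are not known exactly. Their poses are not given: they have to be found in the camera images.
- tray_black: Black plastic tray, loose, 230 (x) by 184 mm (y), origin under its centre. Floor 4 mm thick; wall tops at z 16 mm; divider along x at y -4 mm, top z 12. -y side: tool trough, 222 by 82 mm inside, middle x 0, y -47. +y side: two wells with rims 7 mm above the floor and grey pads: pot well (larger, 74 mm inside dia.) centre x 58, y 43; tin well (60 mm) centre x -58, y 43.
- tray_green: Green plastic tray, loose, 230 (x) by 184 mm (y), origin under its centre. Floor 4 mm thick; wall tops at z 16 mm; divider along x at y -4 mm, top z 12. -y side: tool trough, 222 by 82 mm inside, middle x 0, y -47. +y side: two wells with rims 7 mm above the floor and black pads: pot well (larger, 74 mm inside dia.) centre x 58, y 43; tin well (60 mm) centre x -58, y 43.
- pot_low_mid (a point): low yellow glazed pot with a white rim and white inside, 58 mm high, open at the top, round: 50 mm diameter at the foot tapering out to 62 mm at the mouth (64 mm over the rim bead), wall 5 mm, about 0.13 kg. The point is on its axis, half-way up (29 mm above its foot); z up
- pot_tall_mid (a point): tall all-yellow glazed pot, terracotta-coloured floor inside, 84 mm high, open at the top, round: 48 mm diameter at the foot tapering out to 60 mm at the mouth (62 mm over the rim bead), wall 5 mm, about 0.17 kg. The point is on its axis, half-way up (42 mm above its foot); z up
- tin_red_mid (a point): closed round seed tin with a red lid and red band, 60 mm high, 44 mm diameter (lid, the top 14 mm, 46 mm), about 0.09 kg. The point is on its axis, half-way up (30 mm); z up
- dibber_mid (a point): steel T-handled dibber lying flat, 186 mm long: a 14 mm round shaft along x with a blunt-pointed tip at the +x end (x = +93 mm) and a 56 mm wide, 14 mm thick cross-bar at the -x end (x = -93 mm), about 0.16 kg. The point is at mid-length on the shaft's axis, 7 mm above what it lies on; x along the shaft towards the tip, z up
- fork_mid (a point): small three-tined hand fork lying flat, 194 mm long: round light-wood handle of 22 mm diameter from x = -97 to x = +15 mm, then steel neck and a 54 mm wide head with three tines ending at x = +97 mm, about 0.12 kg. The point is at mid-length, on the handle's axis, 11 mm above what it lies on; x towards the tines, z up
- tin_blue_mid (a point): the other seed tin, with a blue lid and blue band, same size as the red one, standing among the stock; not wanted, leave it. The point is on its axis, half-way up (30 mm)
- feed: amber glass plant-feed bottle with white cap, 48 mm diameter, 105 mm high, standing on the bench beyond the stock; leave it. Origin: centre of its underside
- clay: bare terracotta clay flower pot, 84 mm across the rim, 72 mm high, standing on the bench beyond the stock; leave it. Origin: centre of its underside
Not all that is in view belongs to the job. Of the things that look like the part that bears dibber_mid, the smaller one is meant.

How it is judged:
By the outcome, as a careful person would: the job done as asked, in the order asked, and still so for the second after the job is handed in, with the robot touching nothing.
It also fails if it takes over 122 s, if anything falls off the work surface, if the arm or the gripper's body presses on something with over 40 N, if the wrist force passes 120 N, or if a joint passes its speed limit or range.

## Working session

There is one attempt and no reset: what is moved stays moved. The work goes in short steps, Python scripts to look and compute and a shell command to move; the robot and the scene stay as the last step left them, time stands still between calls to the robot, and variables do not carry over. Pictures are saved under pics/ and viewed, at most 14 in all, crops included, and the job is handed in when it is done.

```bash
mkdir -p pics
cat > h.py <<'E'
import numpy as np, cv2
from workcell import bot
def save(f,n,box=None,s=1):
    im=f["img"][:,:,::-1]
    if box: im=im[box[1]:box[3],box[0]:box[2]]
    cv2.imwrite("pics/"+n+".png",cv2.resize(im,None,fx=s,fy=s,interpolation=cv2.INTER_CUBIC))
def ray(f,uv):
    d=np.linalg.inv(f["intrinsics"])@np.array([uv[0],uv[1],1.]); R=np.array(f["R"]);t=np.array(f["t"])
    return -R.T@t, R.T@d
def onz(f,uv,z):
    c,d=ray(f,uv); return c+d*(z-c[2])/d[2]
def proj(f,X):
    p=f["intrinsics"]@(np.array(f["R"])@np.array(X)+f["t"]); return p[:2]/p[2]
E
python3 - <<'E'
from h import *
o=bot.observe(); print({k:np.round(v,3).tolist() for k,v in o.items()}, bot.tip_reach)
a=bot.grab_frame("top"); b=bot.grab_frame("scene"); save(a,"top0"); save(b,"sc0")
for f in(a,b): print(np.round(-np.array(f["R"]).T@f["t"],3), np.round(f["intrinsics"],0).tolist())
for n in "tray_black tray_green pot_low_mid pot_tall_mid tin_red_mid dibber_mid fork_mid tin_blue_mid feed clay".split():
  for k,f in(("top",a),("scene",b)):
    print(n,k,[(np.round(r["xyz"],3).tolist(),round(r["conf"],2),np.round(proj(f,r["xyz"])).tolist()) for r in bot.spot_point(n,f)[:4]])
E
```

```text
{'clock': 0.0, 'qpos': [1.122, 0.522, -0.036, 1.6, 0.021, 1.021, -0.113], 'qd': [-0.0, -0.001, 0.001, -0.0, 0.001, 0.0, 0.002], 'joint_efforts': [0.0, -92.711, 1.98, -36.993, 0.018, 0.008, -0.0], 'position': [0.231, -0.58, 0.303], 'tool_rot': [-3.141, 0.0, 0.379], 'force': [0.246, -0.256, -0.332], 'moment': [-0.033, -0.03, 0.016], 'finger_force': 0.0, 'grip_width': 0.085} 0.0726
[0.3   0.009 1.286] [[403.0, 0.0, 314.0], [0.0, 403.0, 204.0], [0.0, 0.0, 1.0]]
[1.047 0.384 0.844] [[362.0, 0.0, 320.0], [0.0, 362.0, 204.0], [0.0, 0.0, 1.0]]
tray_black top [([0.469, -0.29, -0.003], 0.65, [405.0, 203.0])]
tray_black scene [([0.466, -0.289, -0.003], 0.93, [250.0, 182.0])]
tray_green top [([0.48, 0.272, 0.003], 0.7, [230.0, 199.0])]
tray_green scene [([0.481, 0.273, -0.002], 0.65, [400.0, 270.0])]
pot_low_mid top [([0.51, -0.085, 0.027], 0.89, [342.0, 188.0])]
pot_low_mid scene [([0.512, -0.085, 0.03], 0.76, [289.0, 211.0])]
pot_tall_mid top [([0.516, 0.093, 0.037], 0.71, [285.0, 186.0])]
pot_tall_mid scene [([0.508, 0.093, 0.041], 0.95, [340.0, 236.0])]
tin_red_mid top [([0.589, 0.002, 0.028
[... 338 characters left out ...]
, [340.0, 237.0])]
fork_mid top [([0.693, -0.142, 0.01], 0.69, [358.0, 134.0]), ([0.431, 0.004, 0.034], 0.48, [314.0, 213.0])]
fork_mid scene [([0.694, -0.139, 0.011], 0.71, [234.0, 247.0])]
tin_blue_mid top [([0.434, 0.004, 0.034], 0.46, [314.0, 212.0])]
tin_blue_mid scene [([0.432, 0.002, 0.032], 0.84, [328.0, 207.0]), ([0.694, 0.307, 0.001], 0.59, [373.0, 340.0])]
feed top [([0.707, -0.307, -0.005], 0.53, [408.0, 131.0])]
feed scene [([0.707, -0.309, 0.002], 0.96, [189.0, 224.0])]
clay top [([0.694, 0.305, -0.002], 0.95, [222.0, 134.0]), ([0.434, 0.003, 0.032], 0.66, [314.0, 212.0]), ([0.678, 0.134, 0.005], 0.39, [274.0, 139.0])]
clay scene [([0.695, 0.307, -0.003], 0.74, [373.0, 341.0])]
```

Run:
```python
from h import *
a=cv2.imread("pics/top0.png"); b=cv2.imread("pics/sc0.png")
cv2.imwrite("pics/top0c.png",cv2.resize(a[90:330,170:470],None,fx=2.5,fy=2.5,interpolation=cv2.INTER_CUBIC))
cv2.imwrite("pics/sc0c.png",cv2.resize(b[110:390,150:520],None,fx=2.1,fy=2.1,interpolation=cv2.INTER_CUBIC))
```

```text
(no output)
```

View pics/top0c.png

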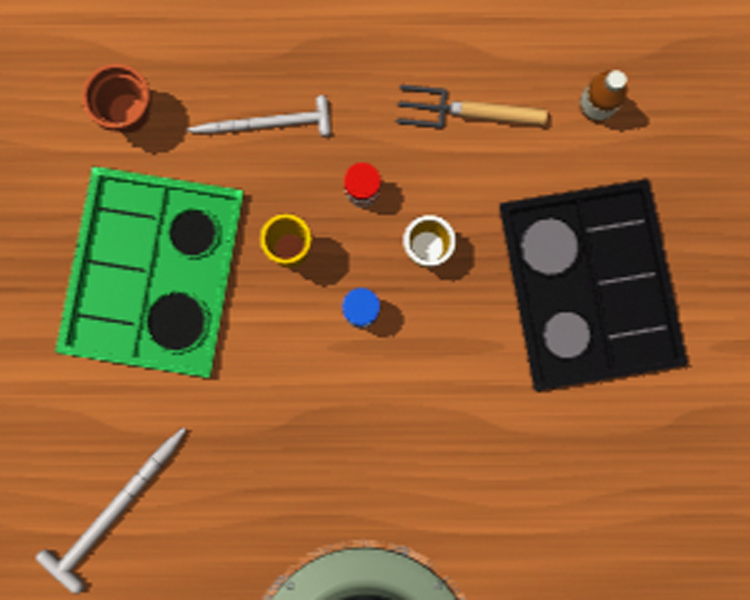

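View pics/sc0c.png

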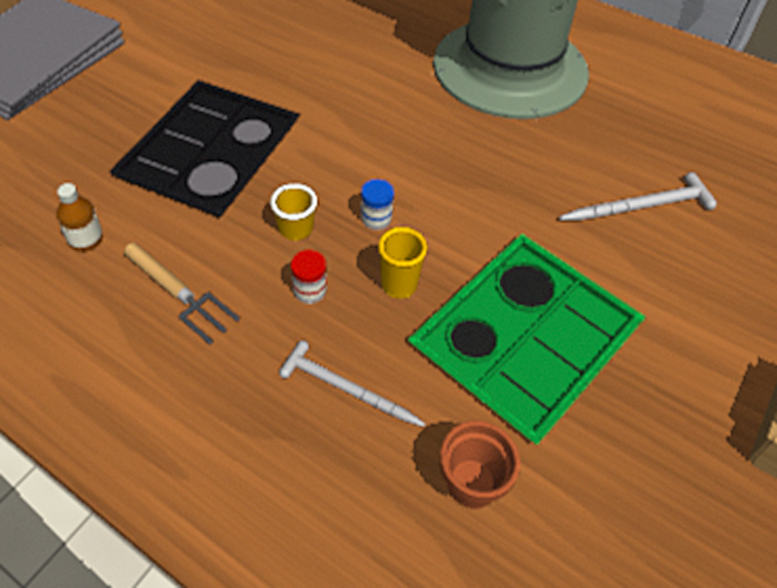

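Top crop shows the low white-rim pot at (430,240), tall pot (286,238), red tin (362,181), fork (475,107), and two T-dibbers: (262,118) and (115,510). The scene crop agrees. The dibber at (262,118) looks shorter; I'll measure both lengths to confirm.

```bash
cat > m.py <<'E'
from h import *
from scipy.optimize import least_squares
def tri(fs,uvs):
    A=[];b=[]
    for f,uv in zip(fs,uvs):
        c,d=ray(f,uv); d/=np.linalg.norm(d); P=np.eye(3)-np.outer(d,d); A.append(P);b.append(P@c)
    X=np.linalg.lstsq(np.vstack(A),np.hstack(b),rcond=None)[0]
    return X, [np.round(proj(f,X)-uv,1).tolist() for f,uv in zip(fs,uvs)]
def blob(f,cond,near,rad):
    im=f["img"].astype(int); m=cond(im[...,0],im[...,1],im[...,2]).astype(np.uint8)
    n,l,s,c=cv2.connectedComponentsWithStats(m)
    k=[i for i in range(1,n) if s[i,4]>25 and np.hypot(*(c[i]-near))<rad]
    if not k: return None
    i=min(k,key=lambda i:np.hypot(*(c[i]-near)))
    p=cv2.findContours((l==i).astype(np.uint8),cv2.RETR_EXTERNAL,cv2.CHAIN_APPROX_NONE)[0][0]
    e=cv2.fitEllipse(cv2.convexHull(p)); return np.array(e[0]),e[1]
def axis(f,n,near,z):
    r=min(bot.trace(n,f),key=lambda r:np.hypot(*(np.argwhere(r["region"])[:,::-1].mean(0)-near)))
    uv=np.argwhere(r["region"])[:,::-1]; W=np.array([onz(f,p,z)[:2] for p in uv])
    return W,r["conf"]
E
cat > m1.py <<'E'
from m import *
a=bot.grab_frame("top"); b=bot.grab_frame("scene")
red=lambda r,g,bl:(r>140)&(g<60)&(bl<60)
blue=lambda r,g,bl:(bl>120)&(r<80)
gry=lambda r,g,bl:(abs(r-bl)<25)&(r>75)&(r<190)&(abs(r-g)<25)
blk=lambda r,g,bl:(r<60)&(g<60)&(bl<60)
def tray(o,s,yaw):
    return None
for n,c,X in [("redlid",red,(.589,.003,.06)),("bluelid",blue,(.433,.003,.06))]:
    es=[blob(f,c,proj(f,X),15) for f in(a,b)]; print(n,*(np.round(e[1],1) for e in es),[np.round(v,3) for v in tri((a,b),[e[0] for e in es])])
for n,c,o,yaw in [("black",gry,(.467,-.29),.19),("green",blk,(.481,.272),np.pi-.17)]:
    P=[]
    for w,x in(("pot",.058),("tin",-.058)):
        X=(o[0]+x*np.cos(yaw)-.043*np.sin(yaw),o[1]+x*np.sin(yaw)+.043*np.cos(yaw),.005)
        es=[blob(f,c,proj(f,X),15) for f in(a,b)]
        if None in es: print(n,w,es); continue
        T,r=tri((a,b),[e[0] for e in es]); P.append(T); print(n,w,[np.round(e[1],1) for e in es],np.round(T,4),r,[np.round(onz(f,e[0],.005)[:2],4) for f,e in zip((a,b),es)])
    d=P[0]-P[1]; print(n,"sep",np.linalg.norm(d),"yaw",np.arctan2(d[1],d[0]))
for n,X,z in [("dibber_mid",(.68,.137,.007),.007),("dibber_mid",(.197,.3,.007),.007),("fork_mid",(.693,-.14,.008),.008)]:
  for f in(a,b):
    W,cf=axis(f,n,proj(f,X),z); m=W.mean(0); v=np.linalg.svd(W-m,full_matrices=False)[2][0]; s=(W-m)@v
    print(n,cf,"mean",np.round(m,4),"dir",np.round(v,3),"len",np.round(np.ptp(s),3),"ends",np.round(m+v*s.min(),4),np.round(m+v*s.max(),4),"npx",len(W))
for n in("pot_low_mid","pot_tall_mid"):
  print(n,[np.round(max(bot.spot_point(n,f),key=lambda r:r["conf"])["xyz"],4) for f in (a,b)])
# rims
for n,c,X in [("low rim",lambda r,g,bl:(bl>150)&(r>150),(.511,-.085,.058)),("tall rim",lambda r,g,bl:(r>195)&(bl<60)&(g>140),(.511,.093,.084))]:
    es=[blob(f,c,proj(f,X),15) for f in(a,b)]
    print(n,[(np.round(e[1],1)) if e else None for e in es],[np.round(v,3) for v in tri((a,b),[e[0] for e in es])] if None not in es else "")
save(a,"dib1",(215,110,315,170),4);
E
python3 m1.py
```

```text
redlid [13.7 14.2] [14.9 16.1] [array([0.589, 0.003, 0.057]), array([[-0.3,  0.2],
       [-0.4, -0.1]])]
bluelid [14.  14.8] [13.6 14.7] [array([0.431, 0.004, 0.054]), array([[-0.2,  0.1],
       [-0.3, -0. ]])]
black pot [array([21.7, 22.3]), array([15.5, 22.6])] [ 0.514  -0.2389  0.0078] [[-0.1, 0.1], [-0.1, -0.0]] [array([ 0.5148, -0.2398]), array([ 0.5121, -0.2407])]
black tin [array([17.7, 18.1]), array([10.7, 17.4])] [ 0.4    -0.2578  0.0091] [[-0.2, 0.1], [-0.2, -0.0]] [array([ 0.4007, -0.2592]), array([ 0.3966, -0.2604])]
black sep 0.11556746981064002 yaw 0.16422091566854485
green pot [array([21.8, 22.3]), array([18.4, 25.6])] [0.4172 0.2399 0.009 ] [[-0.1, 0.1], [-0.2, -0.0]] [array([0.4177, 0.2401]), array([0.414 , 0.2396])]
green tin [array([17.2, 17.5]), array([16.7, 21.1])] [0.5316 0.2207 0.0087] [[-0.1, 0.0], [-0.1, -0.0]] [array([0.5324, 0.2211]), array([0.5292, 0.2202])]
green sep 0.11601862763259466 yaw 2.975799132152296
dibber_mid 0.85 mean [0.6809 0.1158] dir [ 0.114 -0.994] len 0.181 ends [0.6687 0.2221] [0.6893 0.042 ] npx 304
dibber_mid 0.8 mean [0.6797 0.1192]
[... 246 characters left out ...]
en 0.229 ends [0.0964 0.3828] [0.2712 0.2347] npx 381
fork_mid 0.61 mean [ 0.6936 -0.1612] dir [-0.079 -0.997] len 0.189 ends [ 0.7023 -0.0506] [ 0.6874 -0.2392] npx 346
fork_mid 0.95 mean [ 0.6921 -0.1467] dir [0.134 0.991] len 0.199 ends [ 0.6787 -0.2455] [ 0.7054 -0.0482] npx 466
pot_low_mid [array([ 0.5147, -0.0839,  0.029 ]), array([ 0.513 , -0.0816,  0.0317])]
pot_tall_mid [array([0.5148, 0.0937, 0.0396]), array([0.5107, 0.096 , 0.0406])]
low rim [array([19.7, 20.6]), array([17. , 21.6])] [array([ 0.513, -0.081,  0.058]), array([[-0.,  0.],
       [-0., -0.]])]
tall rim [array([19.2, 20.2]), array([18.7, 22.4])] [array([0.511, 0.096, 0.084]), array([[-0.1,  0.1],
       [-0.2, -0. ]])]
```

Two look-alikes for the dibber: top (273,138), 0.18 m long, and (218,289), 0.23 m long. The first fits the 186 mm (smaller) description. I'll confirm it in a crop while starting the move.

View pics/dib1.png

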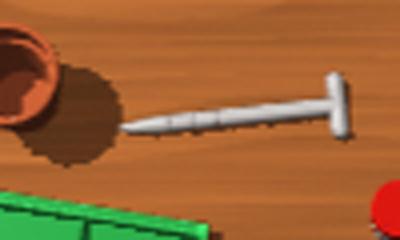

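```bash
python3 -m jog '[[[0,0,0,0,0,0.126,0],[0,0,0,0,0,0.126,0],[0,0,0,0,0,0.126,0],[23.5,-41.7,0,0,0,0,0],[23.5,-41.7,0,0,0,0,0]]]' 30; python3 -c "
from workcell import bot; print(bot.tip_reach)"; python3 -m jog '[[[23.5,-41.7,0,0,0,0,1],[23.5,-41.7,0,0,0,0,1],[23.5,-41.7,0,0,0,0,1],[23.5,-41.7,0,0,0,0,1],[23.5,-41.7,0,0,0,0,1]]]'
```

```text
clock: 2.2
position: [0.278, -0.4965, 0.3035]
tool_rot: [-3.142, 0.0, -0.002]
force: [1.6, -0.8, -0.1]
grip_width: 0.0121
finger_force: 0.0
0.0726
clock: 2.7
position: [0.396, -0.2869, 0.3042]
tool_rot: [3.141, -0.0, 0.001]
force: [0.9, 0.3, 0.4]
grip_width: 0.0836
finger_force: 0.0
```

The crop shows the shorter dibber, with its tip at (125,128) and T-bar at (338,105), beside the clay pot. It is the one meant.

```bash
python3 -m jog '[[[23.4,-41.2,0,0,0,0,1],[23.4,-41.2,0,0,0,0,1],[23.4,-41.2,0,0,0,0,1],[23.4,-41.2,0,0,0,0,1],[23.4,-41.2,0,0,0,0,1]]]'; python3 -m jog '[[[0,0,50,0,0,0,1],[0,0,50,0,0,0,1],[0,0,20,0,0,0,1],[0,0,0,0,0,0,1]]]'
cat >> m.py <<'E'
def wrist():
    from scipy.spatial.transform import Rotation as Ro
    o=bot.observe(); f=bot.grab_frame("wrist"); T=np.eye(4); T[:3,:3]=Ro.from_euler("xyz",o["tool_rot"]).as_matrix(); T[:3,3]=o["position"]
    M=np.linalg.inv(T@np.array(f["tool_from_camera"])); f["R"]=M[:3,:3]; f["t"]=M[:3,3]; return f
E
python3 - <<'E'
from m import *
f=wrist(); save(f,"w1"); 
for n in("pot_low_mid","tin_red_mid","tin_blue_mid"): print(n,[(np.round(r["xyz"],4),r["conf"]) for r in bot.spot_point(n,f)])
print(np.round(f["tool_from_camera"],3))
e=blob(f,lambda r,g,b:(b>150)&(r>150),proj(f,(.513,-.081,.058)),60); print(e, onz(f,e[0],.058) if e else 0, bot.observe()["position"])
E
```

```text
clock: 3.2
position: [0.5129, -0.0808, 0.3042]
tool_rot: [3.142, -0.001, 0.001]
force: [1.3, -0.5, 0.2]
grip_width: 0.0853
finger_force: 0.0
clock: 3.6
position: [0.511, -0.0823, 0.1815]
tool_rot: [-3.141, 0.005, 0.001]
force: [0.3, -0.7, 0.2]
grip_width: 0.0854
finger_force: 0.0
pot_low_mid [(array([ 0.512 , -0.0785,  0.0303]), 0.89)]
tin_red_mid [(array([0.5875, 0.0011, 0.0289]), 0.71)]
tin_blue_mid [(array([0.4303, 0.0044, 0.0298]), 0.69), (array([0.5874, 0.0013, 0.0297]), 0.31)]
[[ 0.    -0.949 -0.316  0.081]
 [ 1.     0.001 -0.001 -0.   ]
 [ 0.001 -0.316  0.949 -0.071]
 [ 0.     0.     0.     1.   ]]
(array([316.98599243, 210.30297852]), (80.74730682373047, 86.46607208251953)) [ 0.51513395 -0.08109016  0.058     ] [ 0.51300098 -0.08274014  0.18549427]
```

View pics/w1.png

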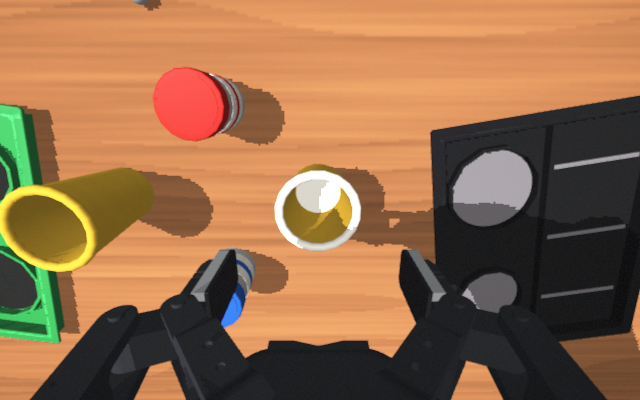

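The picture shows the white rim centred at (317,210) between the open fingers; nothing stands where the fingers will come down.

```bash
python3 -m jog '[[[0,-1.5,40,0,0,0,1],[0,0,30,0,0,0,1],[0,0,15,0,0,0,1],[0,0,6,0,0,0,1],[0,0,0,0,0,0,1]]]'; python3 -m jog '[[[0,0,0,0,0,0,0.5],[0,0,0,0,0,0,0.5],[0,0,0,0,0,0,0.5],[0,0,0,0,0,0,0.5],[0,0,0,0,0,0,0.5]]]' 40;  python3 -m jog '[[[0,0,0,0,0,0,0.5],[0,0,-3,0,0,0,0.5],[0,0,-7,0,0,0,0.5],[0,0,-15,0,0,0,0.5],[0,0,-20,0,0,0,0.5]]]'; python3 -m jog '[[[0,0,-20,0,0,0,0.5],[0,0,-10,0,0,0,0.5],[0,0,0,0,0,0,0.5]]]'
```

```text
clock: 4.3
position: [0.5126, -0.0812, 0.0935]
tool_rot: [3.141, -0.001, 0.001]
force: [0.3, -0.5, 1.1]
grip_width: 0.0853
finger_force: 0.0
clock: 4.8
position: [0.513, -0.0813, 0.0945]
tool_rot: [3.141, -0.002, 0.0]
force: [-2.5, -0.6, 15.6]
grip_width: 0.0599
finger_force: 39.6
clock: 5.3
position: [0.5119, -0.081, 0.1385]
tool_rot: [-3.141, 0.001, 0.001]
force: [-0.4, -0.3, -1.7]
grip_width: 0.0599
finger_force: 43.6
clock: 5.6
position: [0.5128, -0.0812, 0.1693]
tool_rot: [3.141, -0.002, 0.001]
force: [-0.8, 0.0, -2.9]
grip_width: 0.0595
finger_force: 43.6
```

```bash
python3 -m jog '[[[0.5,20,0,0,0,0,0.5],[0,40,0,0,0,0,0.5],[0,40,0,0,0,0,0.5],[0,40,0,0,0,0,0.5],[0.5,18,0,0,0,0,0.5]]]'; python3 -m jog '[[[0,0,0,0,0,0,0.5],[0,0,0,0,0,0,0.5]]]'
python3 - <<'E'
from m import *
a=bot.grab_frame("top"); b=bot.grab_frame("scene"); f=wrist(); save(f,"w2",(120,40,520,340),2)
print(np.round(bot.observe()["position"],4),np.round(bot.observe()["force"],1))
c=lambda r,g,bl:(bl>150)&(r>150)
e=blob(f,c,(317,210),60); print("wrist rim",e)
for X,g,n in[((.514,-.239,.133),b,"rim")]:
    e=blob(g,c,proj(g,X),25); print(n,e)
    r=bot.spot_point("pot_low_mid",g); print([(np.round(q["xyz"],3),q["conf"]) for q in r])
    r=bot.spot_point("pot_low_mid",f); print([(np.round(q["xyz"],3),q["conf"]) for q in r])
E
```

```text
clock: 6.1
position: [0.5122, -0.2429, 0.1669]
tool_rot: [3.141, 0.001, -0.003]
force: [-0.1, 0.6, -1.8]
grip_width: 0.0597
finger_force: 43.8
clock: 6.3
position: [0.513, -0.2387, 0.167]
tool_rot: [-3.141, 0.001, 0.0]
force: [0.1, 0.1, -1.2]
grip_width: 0.0599
finger_force: 43.8
[ 0.5135 -0.2378  0.1676] [-0.1  0.7 -1.5]
wrist rim (array([316.7305603 , 186.79618835]), (56.59959411621094, 84.50377655029297))
rim (array([243.06852722, 168.35343933]), (10.262295722961426, 17.14496612548828))
[(array([ 0.512, -0.238,  0.106]), 0.76)]
[(array([ 0.512, -0.234,  0.106]), 0.71)]
```

View pics/w2.png

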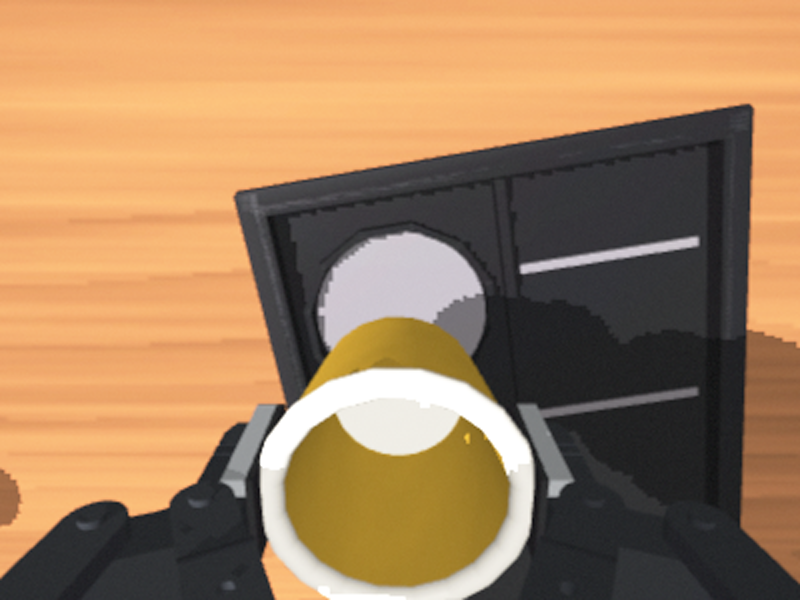

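The pot hangs upright, centred laterally over the pad (grey disc at crop (405,310)); projected down, it goes into the well.

```bash
python3 -m jog '[[[0,0,25,0,0,0,0.5],[0,0,20,0,0,0,0.5],[0,0,12,0,0,0,0.5],[0,0,5,0,0,0,0.5],[0,0,0,0,0,0,0.5]]]'; python3 -m jog '[[[0,0,1,0,0,0,0.5],[0,0,1,0,0,0,0.5],[0,0,1,0,0,0,0.5],[0,0,0,0,0,0,0.5]]]';python3 -m jog '[[[0,0,1,0,0,0,0.5],[0,0,1,0,0,0,0.5],[0,0,0,0,0,0,0.5]]]'
```

```text
clock: 7.05
position: [0.5133, -0.2389, 0.1057]
tool_rot: [-3.141, 0.001, 0.001]
force: [0.0, 0.2, -2.2]
grip_width: 0.0605
finger_force: 43.8
clock: 7.45
position: [0.5134, -0.2392, 0.1031]
tool_rot: [3.141, -0.0, 0.001]
force: [-0.0, 0.6, -1.4]
grip_width: 0.0599
finger_force: 43.8
clock: 7.75
position: [0.5133, -0.2391, 0.1008]
tool_rot: [-3.141, 0.0, 0.001]
force: [-0.0, 0.6, -2.8]
grip_width: 0.0601
finger_force: 43.8
```

```bash
for i in 1; do python3 -m jog '[[[0,0,1,0,0,0,0.5],[0,0,0,0,0,0,0.5]]]'; python3 -m jog '[[[0,0,1,0,0,0,0.5],[0,0,0,0,0,0,0.5]]]'; python3 -m jog '[[[0,0,0.5,0,0,0,0.5],[0,0,0,0,0,0,0.5]]]'; done
```

```text
clock: 7.95
position: [0.5133, -0.2391, 0.0998]
tool_rot: [-3.142, 0.0, 0.001]
force: [0.3, 0.4, -1.7]
grip_width: 0.0595
finger_force: 43.8
clock: 8.15
position: [0.5133, -0.2391, 0.0988]
tool_rot: [-3.142, 0.0, 0.001]
force: [0.0, 0.4, -2.7]
grip_width: 0.0598
finger_force: 43.8
clock: 8.35
position: [0.5135, -0.2392, 0.0987]
tool_rot: [3.141, -0.0, 0.001]
force: [-1.7, 0.3, 5.6]
grip_width: 0.0599
finger_force: 44.0
```

```bash
python3 -m jog '[[[0,0,0,0,0,0,0.72],[0,0,0,0,0,0,0.75],[0,0,0,0,0,0,0.8],[0,0,0,0,0,0,0.9],[0,0,0,0,0,0,0.98]]]'; python3 -m jog '[[[0,0,0,0,0,0,0.98],[0,0,-10,0,0,0,1],[0,0,-30,0,0,0,1],[0,0,-40,0,0,0,1],[0,0,-20,0,0,0,1]]]';  python3 - <<'E'
from m import *
f=wrist()
e=blob(f,lambda r,g,b:(b>150)&(r>150),proj(f,(.513,-.239,.063)),60); print(e, onz(f,e[0],.063) if e else 0, bot.observe()["position"])
b=bot.grab_frame("scene"); print([np.round(q["xyz"],3) for g in(f,b) for q in bot.spot_point("pot_low_mid",g)])
E
```

```text
clock: 8.85
position: [0.5134, -0.2391, 0.0984]
tool_rot: [-3.142, -0.0, 0.001]
force: [0.4, 0.4, -0.4]
grip_width: 0.0836
finger_force: 0.0
clock: 9.35
position: [0.514, -0.2393, 0.2019]
tool_rot: [3.141, -0.003, 0.001]
force: [0.6, 0.8, 0.1]
grip_width: 0.0857
finger_force: 0.0
(array([318.5765686 , 198.53901672]), (81.90331268310547, 95.01739501953125)) [ 0.52287213 -0.23951498  0.063     ] [ 0.51467623 -0.23970575  0.20399723]
[array([ 0.514, -0.238,  0.037]), array([ 0.516, -0.241,  0.037])]
```

```bash
python3 -m jog '[[[12.4,-40.4,0,0,0,0,1],[12.4,-40.4,0,0,0,0,1],[12.4,-40.4,0,0,0,0,1],[12.4,-40.4,0,0,0,0,1],[12.4,-40.4,0,0,0,0,1]]]'; python3 -m jog '[[[12.4,-40.4,0,0,0,0,1],[0,0,10,0,0,0,1],[0,0,10,0,0,0,1],[0,0,0,0,0,0,1]]]'
python3 - <<'E'
from m import *
f=wrist()
e=blob(f,lambda r,g,b:(r>140)&(g<70)&(b<70),proj(f,(.589,.003,.06)),60); print(e, onz(f,e[0],.06) if e else 0, bot.observe()["position"])
print([np.round(q["xyz"],4) for q in bot.spot_point("tin_red_mid",f)])
E
```

```text
clock: 10.05
position: [0.575, -0.0354, 0.1975]
tool_rot: [3.142, 0.002, 0.001]
force: [1.2, -0.5, 1.0]
grip_width: 0.0855
finger_force: 0.0
clock: 10.45
position: [0.5864, 0.0023, 0.1764]
tool_rot: [3.141, 0.003, -0.0]
force: [-0.1, -0.3, 0.1]
grip_width: 0.0849
finger_force: 0.0
(array([318.75906372, 213.86965942]), (59.955997467041016, 63.618656158447266)) [0.59077118 0.00209866 0.06      ] [0.5867983  0.00209214 0.17729579]
[array([0.5898, 0.0035, 0.0297])]
```

```bash
python3 -m jog '[[[3,-0.5,40,0,0,0,1],[0,0,30,0,0,0,1],[0,0,15,0,0,0,1],[0,0,5,0,0,0,1],[0,0,0,0,0,0,1]]]'; python3 -m jog '[[[0,0,0,0,0,0,0.3],[0,0,0,0,0,0,0.3],[0,0,0,0,0,0,0.3],[0,0,0,0,0,0,0.3],[0,0,0,0,0,0,0.3]]]' 35;  python3 -m jog '[[[0,0,0,0,0,0,0.3],[0,0,0,0,0,0,0.3],[0,0,-5,0,0,0,0.3],[0,0,-15,0,0,0,0.3],[0,0,-30,0,0,0,0.3]]]'; python3 -m jog '[[[0,0,-30,0,0,0,0.3],[0,0,-20,0,0,0,0.3],[0,0,0,0,0,0,0.3]]]'
```

```text
clock: 11.05
position: [0.5907, 0.0035, 0.0887]
tool_rot: [3.142, -0.0, 0.0]
force: [0.2, 0.1, 0.0]
grip_width: 0.0856
finger_force: 0.0
clock: 11.55
position: [0.5911, 0.0039, 0.0894]
tool_rot: [-3.142, -0.001, 0.001]
force: [-0.2, 0.6, 8.4]
grip_width: 0.0449
finger_force: 34.2
clock: 12.05
position: [0.5897, 0.0039, 0.1384]
tool_rot: [3.141, 0.003, 0.001]
force: [-0.2, -0.5, 0.2]
grip_width: 0.0449
finger_force: 35.8
clock: 12.35
position: [0.5917, 0.0039, 0.1923]
tool_rot: [-3.141, -0.005, 0.001]
force: [-0.0, 0.8, -1.0]
grip_width: 0.045
finger_force: 35.9
```

```bash
python3 -m jog '[[[-27.1,37.4,0,0,0,0,0.3],[-27.1,37.4,0,0,0,0,0.3],[-27.1,37.4,0,0,0,0,0.3],[-27.1,37.4,0,0,0,0,0.3],[-27.1,37.4,0,0,0,0,0.3]]]'; python3 -m jog '[[[-27.1,37.4,0,0,0,0,0.3],[-18.1,25,0,0,0,0,0.3],[-9,12.4,0,0,0,0,0.3],[0,0,10,0,0,0,0.3],[0,0,0,0,0,0,0.3]]]'
python3 - <<'E'
from m import *
f=wrist(); print(bot.observe()["position"])
print([np.round(q["xyz"],4) for g in(f,bot.grab_frame("scene")) for q in bot.spot_point("tin_red_mid",g)])
save(f,"w3")
E
```

```text
clock: 12.85
position: [0.4538, -0.1844, 0.1887]
tool_rot: [3.141, -0.0, 0.001]
force: [0.2, -0.3, -0.3]
grip_width: 0.0447
finger_force: 35.9
clock: 13.35
position: [0.4008, -0.2576, 0.1775]
tool_rot: [-3.141, 0.001, 0.0]
force: [-0.2, -0.0, -0.2]
grip_width: 0.0449
finger_force: 35.9
[ 0.40127032 -0.25719348  0.17792731]
[array([ 0.3992, -0.2586,  0.1159]), array([ 0.7042, -0.3056, -0.0008]), array([ 0.3993, -0.2546,  0.1157])]
```

View pics/w3.png

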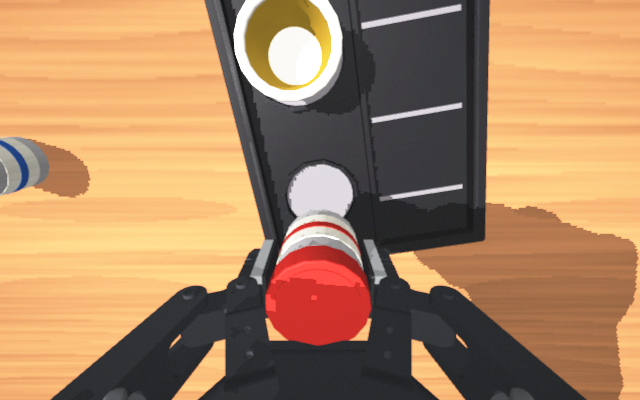

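The tin hangs upright over the pad (320,192); the low pot stands upright in its well at (290,45).

```bash
python3 -m jog '[[[-0.8,0.5,35,0,0,0,0.3],[0,0,27,0,0,0,0.3],[0,0,13,0,0,0,0.3],[0,0,5,0,0,0,0.3],[0,0,0,0,0,0,0.3]]]'; python3 -m jog '[[[0,0,1,0,0,0,0.3],[0,0,1,0,0,0,0.3],[0,0,0,0,0,0,0.3]]]';python3 -m jog '[[[0,0,1,0,0,0,0.3],[0,0,0,0,0,0,0.3]]]';python3 -m jog '[[[0,0,1,0,0,0,0.3],[0,0,0,0,0,0,0.3]]]'
```

```text
clock: 14.05
position: [0.4005, -0.2584, 0.0985]
tool_rot: [-3.141, 0.0, 0.001]
force: [0.9, 0.1, 0.0]
grip_width: 0.0451
finger_force: 35.9
clock: 14.35
position: [0.4005, -0.2587, 0.0969]
tool_rot: [3.141, -0.001, 0.001]
force: [-0.1, -0.7, -0.1]
grip_width: 0.045
finger_force: 35.9
clock: 14.55
position: [0.4003, -0.2586, 0.0955]
tool_rot: [3.141, -0.0, 0.001]
force: [-0.2, -0.4, -0.3]
grip_width: 0.0448
finger_force: 35.9
clock: 14.75
position: [0.4002, -0.2586, 0.0943]
tool_rot: [-3.142, 0.0, 0.001]
force: [-1.0, 0.5, -1.2]
grip_width: 0.0449
finger_force: 35.9
```

```bash
python3 -m jog '[[[0,0,1,0,0,0,0.3],[0,0,0,0,0,0,0.3]]]';python3 -m jog '[[[0,0,0.7,0,0,0,0.3],[0,0,0,0,0,0,0.3]]]'; python3 -m jog '[[[0,0,0.5,0,0,0,0.3],[0,0,0,0,0,0,0.3]]]'
```

```text
clock: 14.95
position: [0.4003, -0.2586, 0.0934]
tool_rot: [3.142, -0.0, 0.001]
force: [0.1, -0.2, 2.9]
grip_width: 0.0451
finger_force: 35.7
clock: 15.15
position: [0.4004, -0.2587, 0.0932]
tool_rot: [3.141, -0.001, 0.001]
force: [-2.1, 1.0, 16.9]
grip_width: 0.045
finger_force: 35.1
clock: 15.35
position: [0.4006, -0.2591, 0.0927]
tool_rot: [3.141, -0.001, 0.0]
force: [-2.4, -2.1, 15.6]
grip_width: 0.0444
finger_force: 33.6
```

```bash
python3 -m jog '[[[0,0,0,0,0,0,0.55],[0,0,0,0,0,0,0.7],[0,0,0,0,0,0,0.9],[0,0,0,0,0,0,1],[0,0,0,0,0,0,1]]]'; python3 -m jog '[[[0,0,-10,0,0,0,1],[0,0,-30,0,0,0,1],[0,0,-40,0,0,0,1],[0,0,-30,0,0,0,1]]]'; python3 -m jog '[[[28,-37.5,0,0,0,0,1],[28,-37.5,0,0,0,0,1],[28,-37.5,0,0,0,0,1],[28,-37.5,0,0,0,0,1],[28,-37.5,0,0,0,0,1]]]'; python3 -m jog '[[[28,-37.5,0,0,0,0,1],[28,-37.5,0,0,0,0,1],[28,-37.5,0,0,0,0,1],[28,-37.5,0,0,0,0,1],[28,-37.5,0,0,0,0,1]]]'; python3 -m jog '[[[0,0,0,0,0,-0.14,0.6],[0,0,0,0,0,-0.14,0.6],[0,0,0,0,0,-0.14,0.6],[0,0,0,0,0,-0.14,0.6],[0,0,0,0,0,-0.14,0.6]]]';python3 -m jog '[[[0,0,0,0,0,-0.14,0.6],[0,0,0,0,0,-0.14,0.6],[0,0,0,0,0,-0.14,0.6],[0,0,0,0,0,-0.14,0.6],[0,0,0,0,0,-0.14,0.6]]]';python3 -m jog '[[[0,0,0,0,0,-0.14,0.6],[0,0,0,0,0,-0.14,0.6],[0,0,0,0,0,0,0.6]]]'
python3 - <<'E'
from m import *
f=wrist(); o=bot.observe(); print(o["position"],o["tool_rot"],o["qpos"])
save(f,"w4")
W,cf=axis(f,"dibber_mid",proj(f,(.68,.13,.007)),.007); m=W.mean(0); v=np.linalg.svd(W-m,full_matrices=False)[2][0]; s=(W-m)@v
print(cf,m,v,np.ptp(s),m+v*s.min(),m+v*s.max())
print([(q["xyz"],q["conf"]) for q in bot.spot_point("dibber_mid",f)])
E
```

```text
clock: 15.85
position: [0.4002, -0.2585, 0.0921]
tool_rot: [-3.141, 0.0, 0.001]
force: [0.4, -0.6, -0.0]
grip_width: 0.0852
finger_force: 0.0
clock: 16.25
position: [0.4002, -0.2586, 0.2047]
tool_rot: [3.141, -0.001, 0.001]
force: [0.5, 0.3, -0.4]
grip_width: 0.0853
finger_force: 0.0
clock: 16.75
position: [0.5409, -0.0692, 0.2031]
tool_rot: [3.142, -0.001, 0.001]
force: [0.5, -1.0, 0.3]
grip_width: 0.0854
finger_force: 0.0
clock: 17.25
position: [0.6807, 0.1183, 0.2031]
tool_rot: [-3.142, -0.0, 0.001]
force: [0.8, 0.1, 0.5]
grip_width: 0.0856
finger_force: 0.0
clock: 17.75
position: [0.6798, 0.1165, 0.203]
tool_rot: [3.141, 0.0, 0.707]
force: [-0.3, -0.6, 0.1]
grip_width: 0.0511
finger_force: 0.0
clock: 18.25
position: [0.6799, 0.1164, 0.203]
tool_rot: [3.141, 0.0, 1.406]
force: [-0.3, -1.6, 0.7]
grip_width: 0.0516
finger_force: 0.0
clock: 18.55
position: [0.6799, 0.1162, 0.2027]
tool_rot: [-3.141, 0.0, 1.683]
force: [-0.7, -0.7, 0.5]
grip_width: 0.0512
finger_force: 0.0
[0.67989364 0.11628841 0.20267104] [-3.14147902e+00 -5.97376206e-05  1.67752064e+00] [ 0.07447695  0.7851565  -0.55325292  1.47395257  0.45339939  1.01195219
 -0.48348433]
0.89 [0.67863208 0.12780523] [ 0.10959573 -0.99397624] 0.18683058776794048 [0.66730285 0.23055545] [0.68777868 0.04485028]
[([0.6783, 0.1403, 0.0062], 0.86)]
```

View pics/w4.png

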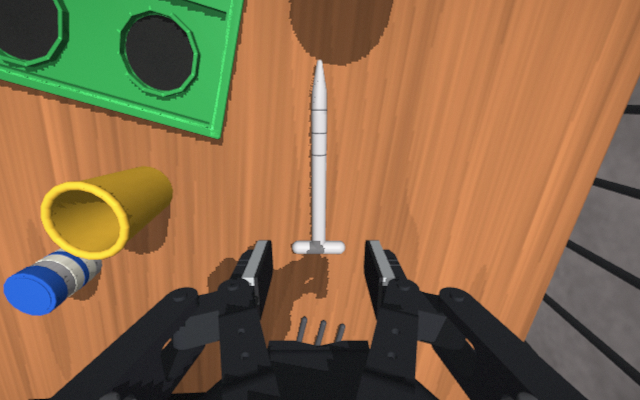

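The picture shows the dibber lying straight along the tool axis, tip (320,62), bar (319,247), 187 mm measured; neck-side of the shaft clear for the fingers.

```bash
python3 -m jog '[[[1,0,40,0,0,0,0.6],[0,0,40,0,0,0,0.6],[0,0,25,0,0,0,0.6],[0,0,15,0,0,0,0.6],[0,0,0,0,0,0,0.6]]]'; python3 -m jog '[[[0,0,4,0,0,0,0.4],[0,0,0,0,0,0,0.3],[0,0,0,0,0,0,0.3]]]'; python3 -m jog '[[[0,0,0,0,0,0,0.25],[0,0,0,0,0,0,0.25],[0,0,0,0,0,0,0.25]]]'
```

```text
clock: 19.2
position: [0.6791, 0.1176, 0.0807]
tool_rot: [-3.139, 0.0, 1.679]
force: [-0.7, 0.4, 0.6]
grip_width: 0.0513
finger_force: 0.0
clock: 19.5
position: [0.6804, 0.1177, 0.0794]
tool_rot: [3.14, -0.0, 1.68]
force: [0.5, 0.5, 0.1]
grip_width: 0.0258
finger_force: 0.0
clock: 19.8
position: [0.68, 0.1176, 0.0785]
tool_rot: [3.141, -0.0, 1.681]
force: [-0.2, 0.3, 0.1]
grip_width: 0.0213
finger_force: 0.0
```

```bash
python3 -m jog '[[[0,0,2,0,0,0,0.25],[0,0,0,0,0,0,0.25]]]'; python3 -m jog '[[[0,0,1,0,0,0,0.25],[0,0,0,0,0,0,0.25],[0,0,0,0,0,0,0.25]]]';  python3 -m jog '[[[0,0,0,0,0,0,0],[0,0,0,0,0,0,0],[0,0,0,0,0,0,0],[0,0,0,0,0,0,0]]]' 50
```

```text
clock: 20.0
position: [0.6797, 0.1176, 0.0759]
tool_rot: [-3.141, 0.0, 1.681]
force: [-0.7, -0.7, -0.2]
grip_width: 0.0213
finger_force: 0.0
clock: 20.3
position: [0.6798, 0.1176, 0.0752]
tool_rot: [-3.142, -0.0, 1.681]
force: [-0.3, 0.2, 0.9]
grip_width: 0.0215
finger_force: 0.0
clock: 20.7
position: [0.6799, 0.1177, 0.0754]
tool_rot: [3.142, -0.0, 1.681]
force: [-2.0, -1.0, 3.9]
grip_width: 0.0114
finger_force: 48.8
```

```bash
python3 -m jog '[[[0,0,-2,0,0,0,0],[0,0,-4,0,0,0,0],[0,0,-6,0,0,0,0],[0,0,-3,0,0,0,0],[0,0,0,0,0,0,0]]]'
python3 - <<'E'
from m import *
f=wrist(); b=bot.grab_frame("scene"); save(f,"w5",(200,30,440,330),2)
print([(np.round(q["xyz"],4),q["conf"]) for g in(f,b) for q in bot.spot_point("dibber_mid",g)], bot.observe()["grip_width"])
E
```

```text
clock: 21.2
position: [0.6801, 0.1177, 0.0909]
tool_rot: [3.141, -0.0, 1.681]
force: [0.4, -0.1, -1.0]
grip_width: 0.0117
finger_force: 48.8
[(array([0.6788, 0.1401, 0.02  ]), 0.95), (array([0.1938, 0.3044, 0.0092]), 0.91), (array([0.6798, 0.1396, 0.0226]), 0.68)] 0.011536937893480167
```

View pics/w5.png

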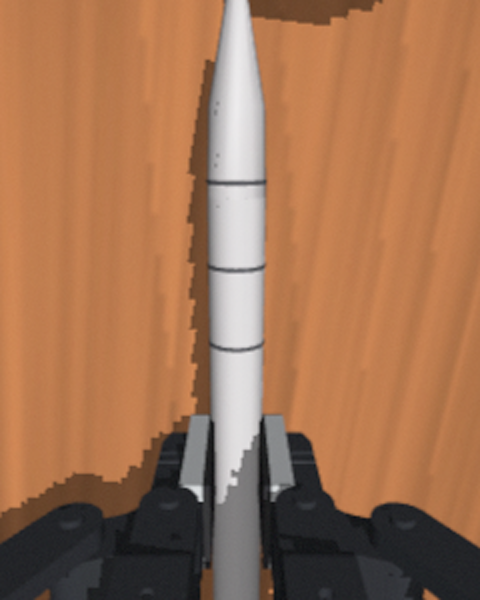

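The dibber is held level, lifted ~15 mm (mid z 0.0225 as expected), its shaft running straight between the pads at crop x≈238. Now rotate and carry it.

```bash
python3 -m jog '[[[0,0,-15,0,0,0,0],[0,0,-30,0,0,0,0],[0,0,-35,0,0,0,0],[0,0,-25,0,0,0,0],[0,0,-12,0,0,0,0]]]'; python3 -m jog '[[[0,0,0,0,0,0.06,0],[0,0,0,0,0,0.13,0],[0,0,0,0,0,0.13,0],[0,0,0,0,0,0.13,0],[0,0,0,0,0,0.13,0]]]';python3 -m jog '[[[0,0,0,0,0,0.13,0],[0,0,0,0,0,0.13,0],[0,0,0,0,0,0.13,0],[0,0,0,0,0,0.13,0],[0,0,0,0,0,0.13,0]]]';python3 -m jog '[[[0,0,0,0,0,0.13,0],[0,0,0,0,0,0.1,0],[0,0,0,0,0,0.057,0],[-12,16,0,0,0,0,0],[-23,32,0,0,0,0,0]]]'; python3 -m jog '[[[-23,32,0,0,0,0,0],[-23,32,0,0,0,0,0],[-23,32,0,0,0,0,0],[-23,32,0,0,0,0,0],[-23,32,0,0,0,0,0]]]'; python3 -m jog '[[[-23,32,0,0,0,0,0],[-23,32,0,0,0,0,0],[-23,32,0,0,0,0,0],[-23,32,0,0,0,0,0],[-23,32,0,0,0,0,0]]]';python3 -m jog '[[[-23,30,0,0,0,0,0],[-12,16,0,0,0,0,0],[0,0,0,0,0,0,0],[0,0,0,0,0,0,0]]]'
python3 - <<'E'
from m import *
f=wrist(); o=bot.observe(); print(o["position"],o["tool_rot"],o["grip_width"],o["force"])
save(f,"w6"); a=bot.grab_frame("top");b=bot.grab_frame("scene")
print([(np.round(q["xyz"],4),round(q["conf"],2)) for g in(f,b) for q in bot.spot_point("dibber_mid",g)])
gry=lambda r,g,bl:(abs(r-bl)<25)&(r>75)&(r<190)&(abs(r-g)<25)
for g in(a,b): print([(n,np.round(q["xyz"],4),round(q["conf"],2)) for n in("tray_black","pot_low_mid","tin_red_mid") for q in bot.spot_point(n,g)[:1]])
E
```

```text
clock: 21.9
position: [0.6805, 0.1179, 0.2106]
tool_rot: [3.138, -0.0, 1.681]
force: [0.1, 0.3, -0.1]
grip_width: 0.0116
finger_force: 48.9
clock: 22.4
position: [0.6796, 0.1176, 0.2069]
tool_rot: [-3.141, 0.0, 1.095]
force: [-0.2, 0.0, -1.5]
grip_width: 0.0117
finger_force: 48.9
clock: 22.9
position: [0.6796, 0.1177, 0.2069]
tool_rot: [-3.141, 0.001, 0.446]
force: [-0.5, 0.8, -1.5]
grip_width: 0.012
finger_force: 48.8
clock: 23.4
position: [0.6528, 0.0671, 0.2067]
tool_rot: [-3.14, 0.0, 0.168]
force: [0.0, -0.8, -1.2]
grip_width: 0.0114
finger_force: 48.9
clock: 23.9
position: [0.5647, -0.1132, 0.2071]
tool_rot: [-3.141, 0.0, 0.164]
force: [-0.4, -0.5, -1.5]
grip_width: 0.0117
finger_force: 48.9
clock: 24.4
position: [0.4774, -0.2898, 0.2072]
tool_rot: [-3.141, 0.0, 0.164]
force: [0.9, -0.3, -1.7]
grip_width: 0.0118
finger_force: 48.9
clock: 24.8
position: [0.4513, -0.3396, 0.2071]
tool_rot: [-3.141, 0.0, 0.163]
force: [-0.4, -0.3, -2.1]
grip_width: 0.0117
finger_force: 48.9
[ 0.45168852 -0.33897442  0.20711373] [-3.14096425e+00 -1.22017273e-04  1.64410457e-01] 0.011539156966657426 [-0.73502138  0.19316146 -1.10958048]
[(array([ 0.4729, -0.3356,  0.138 ]), 0.83), (array([ 0.4632, -0.2955, -0.0055]), 0.67), (array([0.1915, 0.3022, 0.009 ]), 0.68)]
[('tray_black', array([ 0.4667, -0.289 , -0.0024]), 0.75), ('pot_low_mid', array([ 0.5125, -0.2395,  0.0322]), 0.56), ('tin_red_mid', array([ 0.3988, -0.2582,  0.0309]), 0.8)]
[('tray_black', array([ 0.4636, -0.2908,  0.0006]), 0.81), ('pot_low_mid', array([ 0.5123, -0.2395,  0.0309]), 0.64), ('tin_red_mid', array([ 0.3976, -0.2577,  0.0283]), 0.63)]
```

View pics/w6.png

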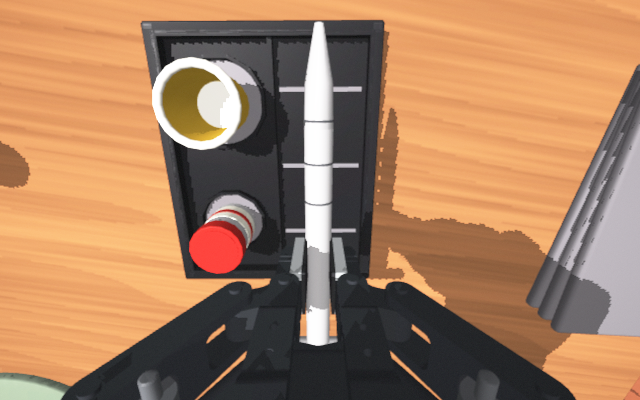

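The dibber lies over the trough, shaft at column 318 between divider (280) and wall (370), within the tray's end walls; pot and tin stand upright in their wells.

```bash
python3 -m jog '[[[0,1,20,0,0,0,0],[0,0,40,0,0,0,0],[0,0,35,0,0,0,0],[0,0,18,0,0,0,0],[0,0,9,0,0,0,0]]]'; python3 -m jog '[[[0,0,1,0,0,0,0],[0,0,0,0,0,0,0]]]';python3 -m jog '[[[0,0,1,0,0,0,0],[0,0,0,0,0,0,0]]]';python3 -m jog '[[[0,0,1,0,0,0,0],[0,0,0,0,0,0,0]]]'
```

```text
clock: 25.85
position: [0.451, -0.3402, 0.0835]
tool_rot: [-3.14, 0.002, 0.164]
force: [-0.1, -0.2, -0.4]
grip_width: 0.0115
finger_force: 48.9
clock: 26.05
position: [0.4519, -0.3409, 0.0849]
tool_rot: [3.141, -0.001, 0.164]
force: [0.1, -1.3, -1.2]
grip_width: 0.0117
finger_force: 48.9
clock: 26.25
position: [0.4518, -0.341, 0.084]
tool_rot: [3.141, -0.001, 0.164]
force: [0.7, -0.1, -1.3]
grip_width: 0.0117
finger_force: 48.9
clock: 26.45
position: [0.4516, -0.3408, 0.0824]
tool_rot: [3.141, -0.0, 0.164]
force: [0.7, 0.2, -1.1]
grip_width: 0.0116
finger_force: 48.9
```

```bash
python3 -m jog '[[[0,0,1,0,0,0,0],[0,0,0,0,0,0,0]]]';python3 -m jog '[[[0,0,1,0,0,0,0],[0,0,0,0,0,0,0]]]';python3 -m jog '[[[0,0,0.7,0,0,0,0],[0,0,0,0,0,0,0]]]'
```

```text
clock: 26.65
position: [0.4515, -0.3407, 0.0811]
tool_rot: [-3.141, 0.0, 0.164]
force: [-0.0, 0.4, -0.6]
grip_width: 0.0117
finger_force: 48.9
clock: 26.85
position: [0.4515, -0.3407, 0.08]
tool_rot: [-3.141, 0.0, 0.164]
force: [0.1, -0.2, -1.5]
grip_width: 0.0117
finger_force: 48.9
clock: 27.05
position: [0.4515, -0.3407, 0.0794]
tool_rot: [-3.142, 0.0, 0.164]
force: [0.5, -0.0, -0.9]
grip_width: 0.0116
finger_force: 48.9
```

```bash
python3 -m jog '[[[0,0,0.7,0,0,0,0],[0,0,0,0,0,0,0]]]';python3 -m jog '[[[0,0,0.5,0,0,0,0],[0,0,0,0,0,0,0]]]'; python3 -m jog '[[[0,0,0,0,0,0,0.18],[0,0,0,0,0,0,0.2],[0,0,0,0,0,0,0.25],[0,0,0,0,0,0,0.35],[0,0,0,0,0,0,0.35]]]'; python3 -m jog '[[[0,0,-5,0,0,0,0.35],[0,0,-20,0,0,0,0.35],[0,0,-40,0,0,0,0.35],[0,0,-40,0,0,0,0.5],[0,0,-20,0,0,0,1]]]'
```

```text
clock: 27.25
position: [0.4515, -0.3407, 0.0793]
tool_rot: [3.141, 0.0, 0.164]
force: [-2.7, 2.7, 8.5]
grip_width: 0.0118
finger_force: 50.3
clock: 27.45
position: [0.4516, -0.3408, 0.0792]
tool_rot: [3.141, -0.0, 0.164]
force: [-4.9, 4.6, 19.4]
grip_width: 0.0115
finger_force: 51.3
clock: 27.95
position: [0.4515, -0.3407, 0.0782]
tool_rot: [-3.141, 0.0, 0.164]
force: [-0.3, 0.1, -0.7]
grip_width: 0.0298
finger_force: 0.0
clock: 28.45
position: [0.4521, -0.3411, 0.2068]
tool_rot: [3.139, -0.002, 0.164]
force: [-0.2, -0.2, -1.1]
grip_width: 0.0558
finger_force: 0.0
```

```bash
python3 -m jog '[[[0,0,0,0,0,-0.112,1],[0,0,0,0,0,-0.112,1],[0,0,0,0,0,-0.112,1],[26.2,-35.4,0,0,0,0,1],[26.2,-35.4,0,0,0,0,1]]]';python3 -m jog '[[[26.2,-35.4,0,0,0,0,1],[26.2,-35.4,0,0,0,0,1],[26.2,-35.4,0,0,0,0,1],[26.2,-35.4,0,0,0,0,1],[26.2,-35.4,0,0,0,0,1]]]'; python3 -m jog '[[[26.2,-35.4,0,0,0,0,1],[26.2,-35.4,0,0,0,0,1],[26.2,-35.4,0,0,0,0,1],[0,0,0,0,0,0,1],[0,0,0,0,0,0,1]]]'
python3 - <<'E'
from m import *
f=wrist(); o=bot.observe(); print(o["position"],o["tool_rot"])
b=bot.grab_frame("scene"); a=bot.grab_frame("top")
print([(n,np.round(q["xyz"],4),round(q["conf"],2)) for n in("pot_tall_mid","tray_green","dibber_mid","tin_blue_mid") for g in(f,b,a) for q in bot.spot_point(n,g)[:1]])
e=blob(f,lambda r,g,b:(r>120)&(g>80)&(b<60),proj(f,(.512,.0955,.084)),60); print(e,proj(f,(.512,.0955,.084)))
save(f,"w7",None,0.8)
E
```

```text
clock: 28.95
position: [0.4632, -0.2533, 0.2035]
tool_rot: [3.141, -0.0, 0.497]
force: [1.9, 0.3, -0.7]
grip_width: 0.0854
finger_force: 0.0
clock: 29.45
position: [0.4937, -0.0336, 0.2038]
tool_rot: [3.141, -0.0, 0.5]
force: [1.0, -0.8, -0.1]
grip_width: 0.0857
finger_force: 0.0
clock: 29.95
position: [0.5117, 0.0962, 0.2034]
tool_rot: [3.142, 0.0, 0.502]
force: [0.1, -0.9, -0.7]
grip_width: 0.0854
finger_force: 0.0
[0.51171058 0.09501336 0.20340707] [3.14120474e+00 3.78591187e-04 4.99821802e-01]
[('pot_tall_mid', array([0.5114, 0.0935, 0.0409]), 0.86), ('pot_tall_mid', array([0.5103, 0.0952, 0.0386]), 0.79), ('tray_green', array([0.4832, 0.2702, 0.0009]), 0.71), ('tray_green', array([ 0.4819,  0.2713, -0.0029]), 0.91), ('tray_green', array([ 4.799e-01,  2.738e-01, -1.000e-04]), 0.8), ('dibber_mid', array([0.1949, 0.3048, 0.0099]), 0.81), ('dibber_mid', array([0.194 , 0.2999, 0.01  ]), 0.8), ('dibber_mid', array([ 0.4738, -0.3415,  0.0077]), 0.77), ('tin_blue_mid', array([0.4284, 0.0034, 0.0285]), 0.56), ('tin_blue_mid', array([0.4307, 0.0042, 0.0325]), 0.57)]
(array([317.47000122, 220.81723022]), (66.66590881347656, 74.02252197265625)) [319.63621341 218.72263892]
```

View pics/w7.png

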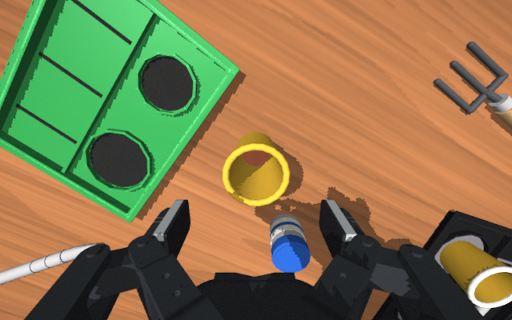

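Tall pot rim at (256,175) centred between the open fingers; blue tin (290,240) is well behind the fingers' plane and below the gripper body.

```bash
python3 -m jog '[[[0,0,40,0,0,0,1],[0,0,30,0,0,0,1],[0,0,15,0,0,0,1],[0,0,6,0,0,0,1],[0,0,0,0,0,0,1]]]'; python3 -m jog '[[[0,0,0,0,0,0,0.5],[0,0,0,0,0,0,0.5],[0,0,0,0,0,0,0.5],[0,0,0,0,0,0,0.5],[0,0,0,0,0,0,0.5]]]' 45;  python3 -m jog '[[[0,0,0,0,0,0,0.5],[0,0,-3,0,0,0,0.5],[0,0,-7,0,0,0,0.5],[0,0,-15,0,0,0,0.5],[0,0,-20,0,0,0,0.5]]]'; python3 -m jog '[[[0,0,-20,0,0,0,0.5],[0,0,-10,0,0,0,0.5],[0,0,0,0,0,0,0.5]]]'
```

```text
clock: 31.2
position: [0.5117, 0.0956, 0.112]
tool_rot: [-3.141, 0.001, 0.5]
force: [-0.2, 0.2, 0.5]
grip_width: 0.0851
finger_force: 0.0
clock: 31.7
position: [0.5125, 0.0956, 0.1136]
tool_rot: [3.141, -0.002, 0.5]
force: [-2.0, 0.0, 11.0]
grip_width: 0.0578
finger_force: 44.9
clock: 32.2
position: [0.5115, 0.0955, 0.1579]
tool_rot: [-3.141, 0.001, 0.5]
force: [0.2, -0.9, -1.7]
grip_width: 0.0576
finger_force: 48.5
clock: 32.5
position: [0.5124, 0.0955, 0.1887]
tool_rot: [3.141, -0.002, 0.499]
force: [-0.3, -0.1, -2.1]
grip_width: 0.0574
finger_force: 48.5
```

```bash
python3 -m jog '[[[-2.8,-22,0,0,0,0,0.5],[-2.8,-40,0,0,0,0,0.5],[-2.8,-45,0,0,0,0,0.5],[-2.8,-40,0,0,0,0,0.5],[-2.8,-25,0,0,0,0,0.5]]]';python3 -m jog '[[[0,0,0,0,0,0,0.5],[0,0,0,0,0,0,0.5]]]'
python3 - <<'E'
from m import *
f=wrist(); o=bot.observe(); print(o["position"],o["tool_rot"],o["qpos"]); b=bot.grab_frame("scene")
print([(np.round(q["xyz"],4),round(q["conf"],2)) for g in(f,b) for q in bot.spot_point("pot_tall_mid",g)[:1]])
save(f,"w8",None,0.8)
blk=lambda r,g,bl:(r<60)&(g<60)&(bl<60)
for X in((.5316,.2207,.006),):
  e=blob(f,blk,proj(f,X),30); print(e and (e,onz(f,e[0],.006)))
E
```

```text
clock: 33.0
position: [0.4152, 0.2421, 0.1866]
tool_rot: [-3.141, 0.001, 0.502]
force: [1.2, 0.2, -1.7]
grip_width: 0.0573
finger_force: 48.8
clock: 33.2
position: [0.4168, 0.2398, 0.1867]
tool_rot: [3.141, 0.001, 0.501]
force: [0.1, -0.5, -1.8]
grip_width: 0.0575
finger_force: 48.8
[0.41726729 0.23915158 0.18676236] [3.14121605e+00 8.53299117e-04 4.99414433e-01] [-0.39908437  0.48875386 -0.31667139  2.06101125  0.25162402  0.62872525
 -1.95723529]
[(array([0.4174, 0.2372, 0.1099]), 0.74), (array([0.4178, 0.2382, 0.1123]), 0.86)]
((array([405.64813232,  85.6187973 ]), (67.28138732910156, 75.84947967529297)), array([0.53325691, 0.22123966, 0.006     ]))
```

View pics/w8.png

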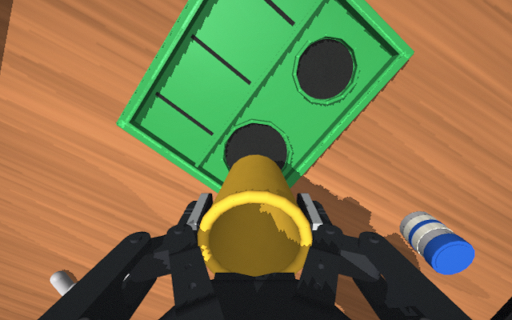

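The tall pot hangs upright, and its axis lines up with the larger well (256,147).

```bash
python3 -m jog '[[[0,0,25,0,0,0,0.5],[0,0,20,0,0,0,0.5],[0,0,12,0,0,0,0.5],[0,0,6,0,0,0,0.5],[0,0,0,0,0,0,0.5]]]'; python3 -m jog '[[[0,0,1,0,0,0,0.5],[0,0,1,0,0,0,0.5],[0,0,0,0,0,0,0.5]]]';python3 -m jog '[[[0,0,1,0,0,0,0.5],[0,0,0,0,0,0,0.5]]]';python3 -m jog '[[[0,0,1,0,0,0,0.5],[0,0,0,0,0,0,0.5]]]'
```

```text
clock: 33.9
position: [0.4171, 0.2396, 0.1239]
tool_rot: [3.142, 0.001, 0.5]
force: [0.4, 0.3, -0.7]
grip_width: 0.0575
finger_force: 48.9
clock: 34.2
position: [0.4174, 0.2399, 0.1227]
tool_rot: [-3.142, -0.001, 0.5]
force: [-0.8, 0.3, -1.3]
grip_width: 0.0575
finger_force: 48.9
clock: 34.4
position: [0.4172, 0.2398, 0.1214]
tool_rot: [-3.142, -0.0, 0.5]
force: [0.2, 0.1, -1.7]
grip_width: 0.0573
finger_force: 48.9
clock: 34.6
position: [0.4171, 0.2398, 0.1202]
tool_rot: [-3.142, 0.0, 0.5]
force: [-0.3, 0.5, -2.4]
grip_width: 0.0577
finger_force: 48.9
```

```bash
python3 -m jog '[[[0,0,1,0,0,0,0.5],[0,0,0,0,0,0,0.5]]]';python3 -m jog '[[[0,0,1,0,0,0,0.5],[0,0,0,0,0,0,0.5]]]';python3 -m jog '[[[0,0,0.7,0,0,0,0.5],[0,0,0,0,0,0,0.5]]]'
```

```text
clock: 34.8
position: [0.4171, 0.2398, 0.1192]
tool_rot: [-3.142, 0.0, 0.5]
force: [-0.1, 0.1, -3.3]
grip_width: 0.0573
finger_force: 48.9
clock: 35.0
position: [0.4171, 0.2398, 0.1182]
tool_rot: [3.142, 0.0, 0.5]
force: [-0.2, 0.2, -1.7]
grip_width: 0.0578
finger_force: 48.9
clock: 35.2
position: [0.4173, 0.2398, 0.1177]
tool_rot: [3.142, -0.0, 0.5]
force: [-1.1, -0.8, 1.8]
grip_width: 0.0574
finger_force: 48.8
```

```bash
python3 -m jog '[[[0,0,0.4,0,0,0,0.5],[0,0,0,0,0,0,0.5]]]'; python3 -m jog '[[[0,0,0,0,0,0,0.69],[0,0,0,0,0,0,0.72],[0,0,0,0,0,0,0.8],[0,0,0,0,0,0,0.9],[0,0,0,0,0,0,1]]]'; python3 -m jog '[[[0,0,0,0,0,0,1],[0,0,-10,0,0,0,1],[0,0,-30,0,0,0,1],[0,0,-40,0,0,0,1],[0,0,-25,0,0,0,1]]]'; python3 -m jog '[[[0,0,0,0,0,-0.1374,1],[0,0,0,0,0,-0.1374,1],[0,0,0,0,0,-0.1374,1],[0,0,0,0,0,-0.1374,1],[0,0,0,0,0,-0.1374,1]]]';python3 -m jog '[[[0,0,0,0,0,-0.1374,0.6],[0,0,0,0,0,-0.1374,0.6],[-35.4,31.7,0,0,0,0,0.6],[-35.4,31.7,0,0,0,0,0.6],[-35.4,31.7,0,0,0,0,0.6]]]';python3 -m jog '[[[-35.4,31.7,0,0,0,0,0.6],[-35.4,31.7,0,0,0,0,0.6],[-35.4,31.7,0,0,0,0,0.6],[-35.4,31.7,0,0,0,0,0.6],[-35.4,31.7,0,0,0,0,0.6]]]'; python3 -m jog '[[[-35.4,31.7,0,0,0,0,0.6],[-35.4,31.7,0,0,0,0,0.6],[0,0,0,0,0,0,0.6],[0,0,0,0,0,0,0.6]]]'
python3 - <<'E'
from m import *
f=wrist(); o=bot.observe(); print(o["position"],o["tool_rot"])
save(f,"w9")
W,cf=axis(f,"fork_mid",proj(f,(.6935,-.14,.011)),.009); m=W.mean(0); v=np.linalg.svd(W-m,full_matrices=False)[2][0]; s=(W-m)@v
print(cf,m,v,np.ptp(s),m+v*s.min(),m+v*s.max())
print([(q["xyz"],q["conf"]) for q in bot.spot_point("fork_mid",f)])
b=bot.grab_frame("scene");a=bot.grab_frame("top")
print([(n,np.round(q["xyz"],4),round(q["conf"],2)) for n in("pot_tall_mid","fork_mid") for g in(a,b) for q in bot.spot_point(n,g)[:1]])
E
```

```text
clock: 35.4
position: [0.4174, 0.2398, 0.1176]
tool_rot: [3.141, -0.001, 0.5]
force: [-1.2, -2.0, 11.3]
grip_width: 0.0576
finger_force: 48.7
clock: 35.9
position: [0.4171, 0.2398, 0.1172]
tool_rot: [-3.142, 0.0, 0.5]
force: [0.3, -0.1, 0.2]
grip_width: 0.0854
finger_force: 0.0
clock: 36.4
position: [0.4173, 0.24, 0.2251]
tool_rot: [-3.141, -0.002, 0.5]
force: [0.4, 0.4, -0.9]
grip_width: 0.0855
finger_force: 0.0
clock: 36.9
position: [0.4171, 0.2397, 0.223]
tool_rot: [3.141, -0.0, 1.192]
force: [-0.5, 0.4, 0.1]
grip_width: 0.0853
finger_force: 0.0
clock: 37.4
position: [0.5009, 0.1223, 0.2231]
tool_rot: [3.141, 0.0, 1.462]
force: [1.2, 0.8, 0.1]
grip_width: 0.0514
finger_force: 0.0
clock: 37.9
position: [0.6391, -0.0714, 0.2232]
tool_rot: [3.141, 0.0, 1.461]
force: [0.9, 0.5, -0.1]
grip_width: 0.0512
finger_force: 0.0
clock: 38.3
position: [0.6935, -0.1475, 0.2223]
tool_rot: [-3.141, -0.0, 1.46]
force: [-0.3, 0.6, 0.1]
grip_width: 0.0514
finger_force: 0.0
[ 0.69333046 -0.14621645  0.22250574] [-3.14113169e+00 -7.39845325e-04  1.46167088e+00]
0.91 [ 0.69498301 -0.1356046 ] [-0.11012434 -0.99391782] 0.19943241433278275 [ 0.70490376 -0.04606567] [ 0.6829414 -0.2442851]
[([0.6937, -0.1424, 0.0122], 0.93)]
[('pot_tall_mid', array([0.4201, 0.2378, 0.0436]), 0.93), ('pot_tall_mid', array([0.4145, 0.2391, 0.0447]), 0.68), ('fork_mid', array([ 0.6918, -0.1409,  0.0096]), 0.54), ('fork_mid', array([ 0.6919, -0.1387,  0.0109]), 0.74)]
```

View pics/w9.png

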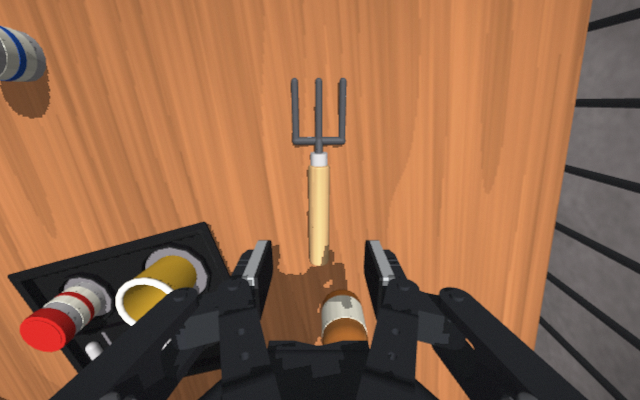

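Fork lies along the tool axis: tines at (320,80), handle end at (318,265); bottle (345,320) is beyond the handle end, clear of the fingers.

```bash
python3 -m jog '[[[3,0,40,0,0,0,0.6],[0,0,45,0,0,0,0.6],[0,0,35,0,0,0,0.5],[0,0,17,0,0,0,0.45],[0,0,5,0,0,0,0.45]]]'; python3 -m jog '[[[0,0,0,0,0,0,0.45],[0,0,0,0,0,0,0.4]]]';python3 -m jog '[[[0,0,3,0,0,0,0.38],[0,0,0,0,0,0,0.38],[0,0,0,0,0,0,0.38]]]'
```

```text
clock: 39.25
position: [0.6934, -0.1434, 0.0787]
tool_rot: [-3.139, -0.0, 1.462]
force: [0.5, 0.7, 0.0]
grip_width: 0.0383
finger_force: 0.0
clock: 39.45
position: [0.6949, -0.1438, 0.0821]
tool_rot: [3.139, 0.0, 1.461]
force: [-0.5, 0.4, -0.3]
grip_width: 0.0341
finger_force: 0.0
clock: 39.75
position: [0.6942, -0.1438, 0.0777]
tool_rot: [3.141, 0.0, 1.461]
force: [0.2, -0.4, -1.0]
grip_width: 0.0322
finger_force: 0.0
```

```bash
python3 -m jog '[[[0,0,2,0,0,0,0.38],[0,0,0,0,0,0,0.38]]]';python3 -m jog '[[[0,0,0,0,0,0,0.1],[0,0,0,0,0,0,0.1],[0,0,0,0,0,0,0.1],[0,0,0,0,0,0,0.1]]]' 50; python3 -m jog '[[[0,0,-2,0,0,0,0.1],[0,0,-4,0,0,0,0.1],[0,0,-8,0,0,0,0.1],[0,0,-4,0,0,0,0.1],[0,0,0,0,0,0,0.1]]]'
python3 - <<'E'
from m import *
f=wrist(); b=bot.grab_frame("scene")
print([(np.round(q["xyz"],4),round(q["conf"],2)) for g in(f,b) for q in bot.spot_point("fork_mid",g)[:1]])
save(f,"w10",(200,30,440,330),2)
E
```

```text
clock: 39.95
position: [0.6939, -0.1436, 0.075]
tool_rot: [-3.141, -0.0, 1.462]
force: [-0.6, 0.0, 0.0]
grip_width: 0.0324
finger_force: 0.0
clock: 40.35
position: [0.694, -0.1436, 0.0753]
tool_rot: [3.141, -0.0, 1.462]
force: [-1.0, -0.3, 3.3]
grip_width: 0.0201
finger_force: 48.9
clock: 40.85
position: [0.6944, -0.1438, 0.0942]
tool_rot: [3.14, 0.0, 1.461]
force: [-0.0, 0.6, -2.0]
grip_width: 0.0201
finger_force: 48.9
[(array([ 0.6942, -0.1399,  0.0297]), 0.71), (array([ 0.6967,  0.3094, -0.0028]), 0.75)]
```

View pics/w10.png

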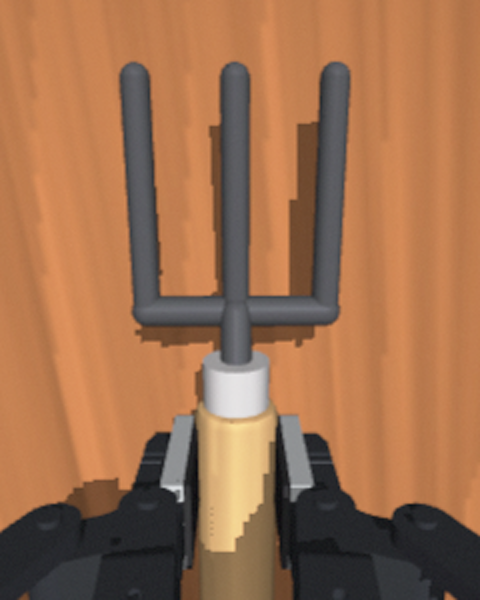

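The fork is level in the pads with the handle between them (crop (237,450)), all clear of the bench.

```bash
python3 -m jog '[[[0,0,-15,0,0,0,0.1],[0,0,-30,0,0,0,0.1],[0,0,-35,0,0,0,0.1],[0,0,-25,0,0,0,0.1],[0,0,-12,0,0,0,0.1]]]'; python3 -m jog '[[[18,-10.5,0,0,0,0,0.1],[36,-21,0,0,0,0,0.1],[36,-21,0,0,0,0,0.1],[36,-21,0,0,0,0,0.1],[36,-21,0,0,0,0,0.1]]]';python3 -m jog '[[[36,-21,0,0,0,0,0.1],[36,-21,0,0,0,0,0.1],[36,-21,0,0,0,0,0.1],[36,-21,0,0,0,0,0.1],[36,-21,0,0,0,0,0.1]]]';python3 -m jog '[[[36,-21,0,0,0,0,0.1],[36,-21,0,0,0,0,0.1],[20,-10.5,0,0,0,0,0.1],[4,-2,0,0,0,0,0.1],[0,0,0,0,0,-0.06,0.1]]]';python3 -m jog '[[[0,0,0,0,0,-0.13,0.1],[0,0,0,0,0,-0.13,0.1],[0,0,0,0,0,-0.13,0.1],[0,0,0,0,0,-0.13,0.1],[0,0,0,0,0,-0.13,0.1]]]';python3 -m jog '[[[0,0,0,0,0,-0.13,0.1],[0,0,0,0,0,-0.13,0.1],[0,0,0,0,0,-0.13,0.1],[0,0,0,0,0,-0.13,0.1],[0,0,0,0,0,-0.13,0.1]]]';python3 -m jog '[[[0,0,0,0,0,-0.1,0.1],[0,0,0,0,0,-0.054,0.1],[0,0,0,0,0,0,0.1],[0,0,0,0,0,0,0.1]]]'
python3 - <<'E'
from m import *
f=wrist(); o=bot.observe(); print(o["position"],o["tool_rot"],o["grip_width"]); b=bot.grab_frame("scene");a=bot.grab_frame("top")
print([(n,np.round(q["xyz"],4),round(q["conf"],2)) for n in("fork_mid","tray_green","pot_tall_mid") for g in(f,a,b) for q in bot.spot_point(n,g)[:1]])
save(f,"w11")
blk=lambda r,g,bl:(r<60)&(g<60)&(bl<60)
X=(.5316,.2207,.006)
for g in(a,b,f):
  e=blob(g,blk,proj(g,X),30); print(e and (e,onz(g,e[0],.006)))
E
```

```text
clock: 41.55
position: [0.6947, -0.1437, 0.2137]
tool_rot: [3.138, 0.0, 1.461]
force: [0.4, -0.5, -2.1]
grip_width: 0.0203
finger_force: 49.0
clock: 42.05
position: [0.6166, 0.0289, 0.2101]
tool_rot: [-3.141, 0.0, 1.461]
force: [-0.2, 0.4, -1.4]
grip_width: 0.0202
finger_force: 49.1
clock: 42.55
position: [0.5319, 0.2193, 0.2102]
tool_rot: [-3.141, 0.0, 1.461]
force: [1.0, 0.7, -2.2]
grip_width: 0.02
finger_force: 49.1
clock: 43.05
position: [0.4887, 0.3201, 0.2101]
tool_rot: [-3.141, 0.0, 1.523]
force: [-0.2, -1.0, -2.2]
grip_width: 0.0203
finger_force: 49.1
clock: 43.55
position: [0.4897, 0.3184, 0.21]
tool_rot: [-3.141, 0.001, 2.176]
force: [0.6, 0.0, -1.6]
grip_width: 0.02
finger_force: 49.0
clock: 44.05
position: [0.4897, 0.3184, 0.21]
tool_rot: [-3.141, 0.0, 2.826]
force: [0.3, 1.6, -1.0]
grip_width: 0.0199
finger_force: 49.0
clock: 44.45
position: [0.4895, 0.3188, 0.21]
tool_rot: [-3.141, -0.0, 2.973]
force: [-0.4, 0.3, -1.5]
grip_width: 0.0201
finger_force: 49.0
[0.48943101 0.31893844 0.21009554] [-3.14122238e+00 -4.97624646e-05  2.97324726e+00] 0.02024678397956069
[('fork_mid', array([0.4876, 0.3184, 0.1477]), 0.63), ('fork_mid', array([ 0.5135, -0.2427,  0.0352]), 0.62), ('fork_mid', array([0.4854, 0.3231, 0.1467]), 0.64), ('tray_green', array([4.806e-01, 2.704e-01, 4.000e-04]), 0.75), ('tray_green', array([0.4818, 0.2748, 0.001 ]), 0.96), ('tray_green', array([ 0.4795,  0.2722, -0.0005]), 0.83), ('pot_tall_mid', array([0.4178, 0.2363, 0.0424]), 0.9), ('pot_tall_mid', array([0.4163, 0.2378, 0.0407]), 0.87)]
((array([241.81117249, 182.61048889]), (47.242103576660156, 62.3466796875)), array([0.53217107, 0.23583121, 0.006     ]))
((array([375.2869873 , 271.13354492]), (17.064403533935547, 21.200477600097656)), array([0.53024521, 0.22117041, 0.006     ]))
((array([234.06446838, 237.51321411]), (45.14273452758789, 53.8781852722168)), array([0.53157441, 0.22046728, 0.006     ]))
```

View pics/w11.png

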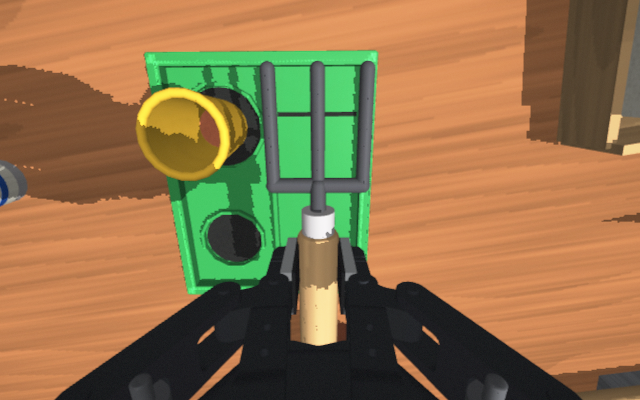

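Fork centred over the trough (divider ≈ column 268, wall ≈ 365 at floor level), its length within the end walls. Tall pot upright in its well at (215,130). Numbers put the fork middle within 2 mm of the trough middle.

```bash
python3 -m jog '[[[0,0,20,0,0,0,0.1],[0,0,40,0,0,0,0.1],[0,0,35,0,0,0,0.1],[0,0,18,0,0,0,0.1],[0,0,9,0,0,0,0.1]]]'; python3 -m jog '[[[0,0,2,0,0,0,0.1],[0,0,0,0,0,0,0.1]]]';python3 -m jog '[[[0,0,1.5,0,0,0,0.1],[0,0,0,0,0,0,0.1]]]';python3 -m jog '[[[0,0,1,0,0,0,0.1],[0,0,0,0,0,0,0.1]]]';python3 -m jog '[[[0,0,1,0,0,0,0.1],[0,0,0,0,0,0,0.1]]]'
```

```text
clock: 45.55
position: [0.4889, 0.3193, 0.087]
tool_rot: [-3.141, -0.001, 2.976]
force: [-0.5, -0.2, -0.7]
grip_width: 0.0203
finger_force: 49.1
clock: 45.75
position: [0.4896, 0.3198, 0.0872]
tool_rot: [3.141, 0.001, 2.975]
force: [-0.0, -0.5, -1.5]
grip_width: 0.0198
finger_force: 49.1
clock: 45.95
position: [0.4896, 0.3195, 0.0855]
tool_rot: [3.141, 0.001, 2.975]
force: [0.4, -1.5, -1.3]
grip_width: 0.0204
finger_force: 49.1
clock: 46.15
position: [0.4894, 0.3194, 0.0839]
tool_rot: [3.141, 0.0, 2.975]
force: [0.7, 0.8, -1.0]
grip_width: 0.0201
finger_force: 49.1
clock: 46.35
position: [0.4892, 0.3194, 0.0826]
tool_rot: [-3.142, -0.0, 2.976]
force: [0.0, 0.5, -1.6]
grip_width: 0.0202
finger_force: 49.1
```

```bash
python3 -m jog '[[[0,0,1,0,0,0,0.1],[0,0,0,0,0,0,0.1]]]';python3 -m jog '[[[0,0,1,0,0,0,0.1],[0,0,0,0,0,0,0.1]]]';python3 -m jog '[[[0,0,1,0,0,0,0.1],[0,0,0,0,0,0,0.1]]]'; python3 -m jog '[[[0,0,0.4,0,0,0,0.1],[0,0,0,0,0,0,0.1]]]'
```

```text
clock: 46.55
position: [0.4892, 0.3194, 0.0816]
tool_rot: [-3.142, -0.0, 2.976]
force: [-0.6, -0.1, -1.2]
grip_width: 0.0203
finger_force: 49.1
clock: 46.75
position: [0.4892, 0.3194, 0.0806]
tool_rot: [-3.141, -0.0, 2.976]
force: [-0.1, -0.5, -0.7]
grip_width: 0.0198
finger_force: 49.1
clock: 46.95
position: [0.4892, 0.3194, 0.0796]
tool_rot: [-3.142, -0.0, 2.976]
force: [-0.4, -0.1, -1.7]
grip_width: 0.0201
finger_force: 49.0
clock: 47.15
position: [0.4893, 0.3194, 0.0793]
tool_rot: [3.142, 0.0, 2.976]
force: [0.2, -0.2, -0.4]
grip_width: 0.0198
finger_force: 49.2
```

```bash
python3 -m jog '[[[0,0,0.5,0,0,0,0.1],[0,0,0,0,0,0,0.1]]]'; python3 -m jog '[[[0,0,0,0,0,0,0.26],[0,0,0,0,0,0,0.28],[0,0,0,0,0,0,0.33],[0,0,0,0,0,0,0.4],[0,0,0,0,0,0,0.4]]]'; python3 -m jog '[[[0,0,-5,0,0,0,0.4],[0,0,-20,0,0,0,0.4],[0,0,-40,0,0,0,0.4],[0,0,-40,0,0,0,0.4],[0,0,-30,0,0,0,0.4]]]'; python3 -m jog '[[[-40,0,-20,0,0,0,0.4],[-40,0,-20,0,0,0,0.4],[-40,0,0,0,0,0,0.4],[0,0,0,0,0,0,0.4],[0,0,0,0,0,0,0.4]]]'
python3 - <<'E'
from m import *
a=bot.grab_frame("top");b=bot.grab_frame("scene"); cv2.setRNGSeed(0)
save(b,"end",(150,110,520,390),2.1)
for n in "pot_low_mid tin_red_mid dibber_mid pot_tall_mid fork_mid tin_blue_mid feed clay tray_black tray_green".split():
  print(n,[(np.round(q["xyz"],3).tolist(),round(q["conf"],2)) for g in(a,b) for q in bot.spot_point(n,g)[:2]])
im=a["img"][:,:,::-1][110:280,190:460]; cv2.imwrite("pics/endtop.png",cv2.resize(im,None,fx=2.9,fy=2.9,interpolation=cv2.INTER_CUBIC))
E
```

```text
clock: 47.35
position: [0.4893, 0.3195, 0.0793]
tool_rot: [-3.142, 0.0, 2.976]
force: [-2.1, -2.4, 8.0]
grip_width: 0.0201
finger_force: 50.2
clock: 47.85
position: [0.4892, 0.3194, 0.0788]
tool_rot: [3.142, -0.0, 2.976]
force: [-0.0, -0.3, -0.3]
grip_width: 0.0341
finger_force: 0.0
clock: 48.35
position: [0.4891, 0.3199, 0.2177]
tool_rot: [3.14, 0.001, 2.976]
force: [0.3, -0.2, -0.4]
grip_width: 0.0343
finger_force: 0.0
clock: 48.85
position: [0.6076, 0.2995, 0.2549]
tool_rot: [3.141, -0.0, 2.975]
force: [-1.0, 1.3, -0.3]
grip_width: 0.0344
finger_force: 0.0
pot_low_mid [([0.512, -0.244, 0.036], 0.7), ([0.513, -0.237, 0.036], 0.83)]
tin_red_mid [([0.398, -0.259, 0.03], 0.53), ([0.395, -0.26, 0.031], 0.72)]
dibber_mid [([0.195, 0.298, 0.011], 0.79), ([0.47, -0.338, 0.01], 0.67), ([0.472, -0.336, 0.013], 0.81), ([0.193, 0.304, 0.012], 0.65)]
pot_tall_mid [([0.417, 0.235, 0.045], 0.56)]
fork_mid [([0.488, 0.323, 0.016], 0.58), ([0.486, 0.324, 0.013], 0.73)]
tin_blue_mid [([0.432, 0.003, 0.032], 0.53)]
feed [([0.702, -0.309, -0.003], 0.73), ([0.472, -0.341, 0.013], 0.26), ([0.705, -0.309, -0.002], 0.8)]
clay [([0.696, 0.308, -0.0], 0.88)]
tray_black [([0.466, -0.291, 0.0], 0.71), ([0.465, -0.29, -0.003], 0.6)]
tray_green [([0.48, 0.276, 0.001], 0.69), ([0.483, 0.271, -0.004], 0.89)]
```

View pics/end.png

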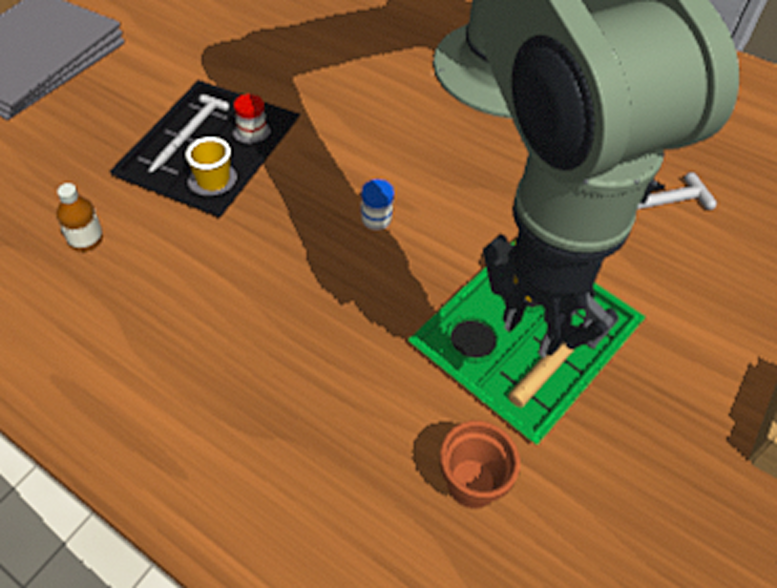

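The final view shows the low pot (210,165), red tin (250,115) and dibber (190,130) seated in the black tray. The fork (545,375) is flat in the green trough, and the blue tin, bottle and clay pot are where they were. The arm hides the tall pot here, but in the top view the network puts it in its well at the right height. The gripper touches nothing, so I'm handing in.

```bash
python3 -c "
from workcell import bot; print(bot.job_done())"
```

```text
the job is handed in; nothing more can be done
None
```

Both kits are made up and handed in at about 49 s, sowing kit first, with pots and tin upright, tools flat in their troughs and the unwanted items untouched; the tall pot was hidden in my last viewed picture, so its seating rests on an earlier picture and a final top-camera reading.

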